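Sweep the corks and solder spool into the pan

ROBOT

A 6-joint arm with a two-finger parallel gripper is mounted at the origin on a cart in front of the work surface, level with it; the furniture and walls round the work are solid. World frame = base frame: x ahead of the robot, y to its left, z up, the work surface at z = 0. Lengths are in m, angles in degrees, forces in N, time in s.
With the tool pointing down it reaches from about 0.375 to 0.9 m from the base axis. Payload 3.1 kg.
Tool frame: the origin (TCP) lies midway between the tips of the shut fingers; the grasp point (between the pads) lies 19 mm behind it; z points along the fingers, y is the direction in which the jaws open and shut (so a half turn about z gives the same grasp; the last joint's range is limited). The gripper opens to 87 mm and grips with 3 to 60 N. Pads are 19 mm wide; open, the fingers measure 117 mm over their backs; the gripper's body (75 mm by 190 mm) begins 51 mm behind the grasp point.
Start: joints at [61.507, 30.224, 82.088, -0, 67.689, -10.227], TCP at [0.196, 0.593, 0.186] pointing down, gripper open.
Joint ranges: [-176.69, 176.69], [-43.24, 126.21], [12.49, 139.97], [-82, 262], [0, 151.66], [-163.58, 163.58]. Speed limits (degrees/s): [159.86, 159.86, 180, 180, 180, 180].

INTERFACE

Orientations are given as a 3x3 rotation matrix whose columns are the frame's x, y, z axes.
In Python, from rig import bot gives the robot as it stands.
- The arm moves only by the tool carry_out, never from a script. Its arguments are lists of equal length, an entry for each row: "grip": the gripper's target within -1 to 1 (fully open at 1, half-way at 0, shut at -1); "slide": the shift along the tool's x, y, z in mm, a list of three; "twist": the turn, a rotation vector about the tool's x, y, z in rad, a list of three. In form: {"grip": [grip, ...], "slide": [[dx, dy, dz], ...], "twist": [[wx, wy, wz], ...]}. A call has 1 to 12 rows; each row shifts and turns the pose as measured when the row begins, along the tool's axes as they then stand; what a row does not reach is not made up. A row lasts 1/10 s, in which the tool goes at most 50 mm and 8.59 degrees, less where a joint would pass 70% of its speed; a pose out of reach is approached as far as the arm can. A call is refused whole if a number of a shift passes 50 or a number of a turn 0.15, either way. A call with a gripper value outside its range is refused whole. The fingers move at their own pace and stop on an object; the grip force is fixed at half the most. Time passes only in rows, so rows that do not move let the fingers close. It gives the time, the measured TCP pose, the force and the opening at its end, in the units of the state.
- bot.read_state(): the state, without advancing time (a new reading comes with each control period).
- bot.capture(name): name is "scene" or "top" or "wrist"; returns a dict with "color" (480x640x3 uint8, red, green, blue), "depth" (480x640 float32, m along the optical axis (not along the pixel's ray), 0 where there is no reading), "fx", "fy", "cx", "cy" (pixels), "k1" (the pictures are not rectified: a ray, as slopes to the right and down, at radius r is drawn at 1 + k1 r^2 times it, then the intrinsics apply), "position" and "rotation" of the camera in the world; the wrist camera has in their place "T_tool_cam" (4x4, takes a point from camera to tool coordinates, whose origin is the TCP and whose axes are the flange's). Camera axes: x right, y up, looking along -z (the intrinsics and any distortion apply to the point x, -y, -z); pixel columns grow to the right and rows downward; lengths in m; the calibration is good to about 2 mm. A picture is of the moment at which its call begins: read the wrist's pose just before it.
- bot.hand_in(): hands the job in, once; it reports no verdict.
The state is a dict: "time_s": time; "joint_positions": joint angles; "qvel": joint speeds; "tau": joint torques, N m; "position": TCP position; "tcp_rot": TCP orientation; "force": force on the tool from outside, world axes, zero at the start; "moment": the same for the moment, N m; "opening": opening from 0.0 (shut) to 1.0 (fully open).
Only numpy, scipy, OpenCV 4.12 (cv2) and the standard library are available. Lean on these libraries where they do the work, as an engineer would, in place of code of your own. Each camera call takes 0.05 s, during which the arm holds its last target.

TASK

Two cork bungs and a pale spool of solder lie scattered on the green work board in front of the open aluminium sweep pan. Sweep all three along the board with your closed fingers, through the pan's open front, until each lies wholly inside the pan; only push them, never pick them up or carry them. Leave the red cap that stands among them, and the jar and the black can to the right of the pan, where they are.

Things in the scene. Friction and masses are not known exactly. Their poses are not given: they have to be found in the camera images.
- board: Flat green work board, fixed on the bench, 365 mm (x) by 400 mm (y), 18 mm thick, so its top lies at z = 0.018 m; everything named here stands on it. Origin in the middle of its underside.
- sweep_pan: Shallow aluminium pan fixed on the board. Origin: on the board's top, under its middle; +x points from the open front (robot side) to the back wall, +y to its left. Inside y -110 to +110 mm; flat floor 2 mm thick, x -50 to +50; a lip slopes from board level at x -62 up to it, so things slide in. Walls at back and sides 3 mm thick, 20 mm high. A flat tab behind, to x +82.
- cork_tall_center (a point): Centre of the taller cork bung: brown upright cylinder, 41 mm diameter, 26 mm high, loose, about 20 g; centre 13 mm above its underside.
- cork_flat_center (a point): Centre of the flatter, wider cork bung: brown upright cylinder, 46 mm diameter, 20 mm high, loose, about 20 g; centre 10 mm above its underside.
- spool_center (a point): Centre of the pale grey spool of solder wire, upright, flanges 42 mm diameter, waist 33 mm, 22 mm high, loose, about 110 g; centre 11 mm above its underside.
- cork_tall: The taller cork bung itself; origin at the middle of its underside.
- cork_flat: The flatter cork bung itself; origin at the middle of its underside.
- spool: The spool itself; origin at the middle of its underside.
- red_cap_center (a point): Centre of the red cap: red domed cap, 40 mm diameter, 24 mm high, loose, standing in the row with the corks and the spool (any place in the row); it must stay. The four stand about 67 mm apart. Centre 12 mm above its underside.
- jar: Small jar with dark green cap and cream body, 45 mm diameter, 46 mm high, loose, standing to the right of the pan; must stay. Origin at the middle of its underside.
- can: Small black can with grey lid, 33 mm diameter, 54 mm high, loose, standing to the right of the pan; must stay. Origin at the middle of its underside.
There are look-alikes about, which are no part of the job. What is shaped like the cork_tall but orange is not meant.

How it is judged (in metres and radians):
At the end, for the whole second after the job is handed in: Both corks and the spool lie at rest (under 20 mm/s) in the pan: each centre at least 24 mm behind the front edge of the lip (pan x above -38 mm), in front of the back wall (x below 50 mm) and between the side walls (y within 110 mm), and lower than 45 mm (27 mm above the board) (x of cork_tall_center in the frame of sweep_pan between -0.038 and 0.05 m and y of cork_tall_center in the frame of sweep_pan between -0.11 and 0.11 m and height (world z) of each of cork_tall_center, cork_flat_center, spool_center below 0.045 m and linear speed of each of cork_tall, cork_flat, spool below 0.02 m/s and x of cork_flat_center in the frame of sweep_pan between -0.038 and 0.05 m and y of cork_flat_center in the frame of sweep_pan between -0.11 and 0.11 m and x of spool_center in the frame of sweep_pan between -0.038 and 0.05 m and y of spool_center in the frame of sweep_pan between -0.11 and 0.11 m); the robot touches nothing.
It fails at once if a cork or the spool is lifted (its centre rises above 47 mm, 29 mm over the board) (height (world z) of any of cork_tall_center, cork_flat_center, spool_center above 0.047 m).
It fails at once if the red cap is moved by more than 15 mm (distance of red_cap_center from where it was at the start of the episode above 0.015 m).
It fails at once if the jar or the black can is moved by more than 15 mm (distance of any of jar, can from where it was at the start of the episode above 0.015 m).
It also fails if it takes over 58 s, if anything falls off the work surface, if the arm or the gripper's body presses on something with over 40 N, if the wrist force passes 120 N, or if a joint passes its speed limit or range.

## Working session

There is one attempt and no reset: what is moved stays moved. The work goes in short steps, Python scripts to look and compute and a tool call to move; the robot and the scene stay as the last step left them, time stands still between calls to the robot, and variables do not carry over. Pictures are saved under pics/ and viewed, and the job is handed in when it is done.

Besides the shell and the picture viewer there is one more tool, called after "Emit:" as a command line: name --argument value ..., lists and objects as JSON in quotes. carry_out: Moves the arm, as the interface text tells. Its arguments: {"type":"object","properties":{"grip":{"type":"array"},"slide":{"type":"array"},"twist":{"type":"array"}},"required":["grip","slide","twist"]}

```bash
mkdir -p pics; ls; python3 - <<'E'
from rig import bot
import cv2
s=bot.read_state();print(s)
for n in("scene","top"):
    c=bot.capture(n);cv2.imwrite(f"pics/{n}0.png",c["color"][:,:,::-1]);print(n,{k:c[k] for k in c if k not in("color","depth")})
E
```

```text
pics
{'time_s': 0.0, 'joint_positions': array([ 6.15058975e+01,  3.02772547e+01,  8.21548517e+01, -1.00323037e-03,
        6.76897021e+01, -1.02278940e+01]), 'qvel': array([ 0.0343026 , -0.0199544 ,  0.00658637, -0.06741675,  0.14093287,
        0.00168934]), 'tau': array([-3.33679282e-04, -4.40032518e+01, -1.76594782e+01,  6.30712160e-02,
        5.82815974e-02, -1.91492177e-04]), 'position': array([0.19549211, 0.59279954, 0.18469859]), 'tcp_rot': array([[-9.49612405e-01,  3.13425080e-01, -9.99990388e-04],
       [ 3.13426466e-01,  9.49610620e-01, -1.87616050e-03],
       [ 3.61565739e-04, -2.09504874e-03, -9.99997740e-01]]), 'force': array([-0.36118597,  0.90200741,  0.48251568]), 'moment': array([-0.00877811, -0.00627376,  0.04504165]), 'opening': 1.002854342778794}
scene {'fx': 445.42001642411446, 'fy': 445.42001642411446, 'cx': 324.64052597338093, 'cy': 237.1030073765482, 'k1': 0.009351068299295226, 'position': array([0.00917777, 0.19989922, 0.62680042]), 'rotation': array([[-0.55350451,  0.55775239, -0.61850224],
       [-0.83267768, -0.35566615,  0.42444019],
       [ 0.01675222,  0.74994257,  0.66129079]])}
top {'fx': 603.8732975496397, 'fy': 603.8732975496397, 'cx': 317.5882538307356, 'cy': 242.0328919637872, 'k1': -0.016627407890985685, 'position': array([ 0.35964227, -0.15821349,  1.15892253]), 'rotation': array([[ 0.01557681,  0.98753911, -0.15660098],
       [-0.99976081,  0.01297805, -0.01760373],
       [-0.015352  ,  0.15683773,  0.98750506]])}
```

View pics/scene0.png

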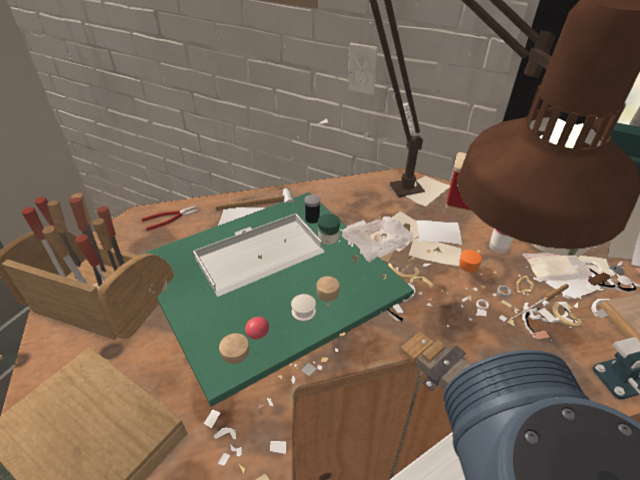

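View pics/top0.png

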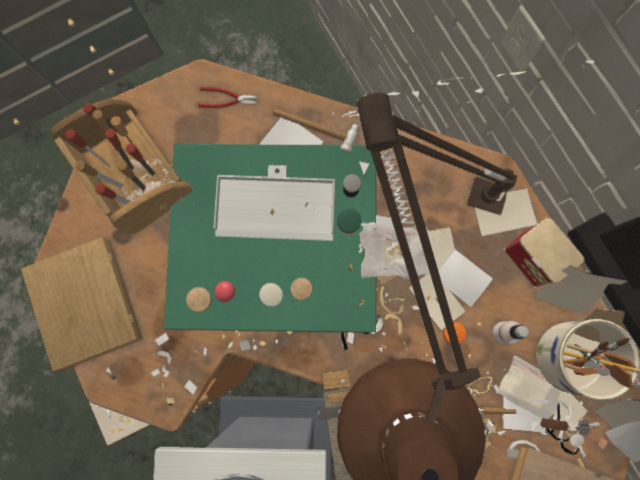

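```bash
cat > h.py <<'E'
from rig import bot
import cv2,numpy as np
def rays(c,uv):
    uv=np.asarray(uv,float).reshape(-1,2)
    d=(uv-[c["cx"],c["cy"]])/[c["fx"],c["fy"]]
    p=d.copy()
    for _ in range(6): p=d/(1+c["k1"]*(p**2).sum(1,keepdims=True))
    return np.c_[p[:,0],-p[:,1],-np.ones(len(p))]@np.asarray(c["rotation"]).T
def onz(c,uv,z):
    r=rays(c,uv);o=np.asarray(c["position"]);return o+r*((z-o[2])/r[:,2:])
def cloud(c):
    v,u=np.mgrid[0:480,0:640];r=rays(c,np.c_[u.ravel(),v.ravel()]);
    return (np.asarray(c["position"])+r*c["depth"].reshape(-1,1)).reshape(480,640,3)
E
python3 - <<'E'
from h import *
c=bot.capture("top");im=c["color"];hsv=cv2.cvtColor(im,cv2.COLOR_RGB2HSV)
P=cloud(c)
# board objects: non-green in the board's near part
green=cv2.inRange(hsv,(65,80,20),(95,255,255))
ys,xs=np.where(green>0)
roi=np.zeros((480,640),np.uint8);roi[265:320,175:335]=255
m=cv2.bitwise_and(cv2.bitwise_not(green),roi);m=cv2.morphologyEx(m,cv2.MORPH_OPEN,np.ones((5,5)))
n,l,st,ce=cv2.connectedComponentsWithStats(m)
for i in range(1,n):
    if st[i,4]<100: continue
    cs,_=cv2.findContours((l==i).astype(np.uint8),0,2);(u,v),r=cv2.minEnclosingCircle(cs[0])
    q=P[l==i];q=q[c["depth"][l==i]>0]
    print(st[i],ce[i].round(1),(round(u,1),round(v,1),round(r,1)),im[l==i].mean(0).round(),"topz",np.percentile(q[:,2],80).round(3),onz(c,ce[i],.041)[0].round(4), q[q[:,2]>.03][:,:2].mean(0).round(4))
# pan corners by hand pixels at z
for n_,uv,z in [("panTL",(216,177),.038),("TR",(335,180),.038),("BR",(333,241),.018),("BL",(216,237),.018),("jar",(348,221),.064),("can",(352,184),.072)]:
    print(n_,onz(c,uv,z)[0].round(4))
# lamp
for u,v in [(377,120),(395,180),(410,220),(430,280),(450,350),(410,420),(380,400),(340,420),(455,333)]: print((u,v),P[v,u].round(3))
cv2.imwrite("pics/crop0.png",cv2.resize(im[140:340,150:390],None,fx=3,fy=3,interpolation=2)[:,:,::-1])
E
```

```text
[290 277  23  24 451] [301.  288.4] (301.1, 288.4, 12.0) [155. 137. 104.] topz 0.045 [ 0.4496 -0.1089  0.041 ] [ 0.4483 -0.109 ]
[214 280  22  23 410] [224.4 290.9] (224.0, 291.0, 11.7) [154.  83.  81.] topz 0.04 [0.4428 0.0333 0.041 ] [0.442  0.0338]
[258 282  26  25 507] [270.5 294.1] (270.5, 294.1, 12.7) [170. 168. 148.] topz 0.04 [ 0.4382 -0.0526  0.041 ] [ 0.4377 -0.0517]
[185 286  28  27 585] [198.5 299. ] (198.5, 299.3, 13.8) [153. 135. 102.] topz 0.039 [0.4271 0.0809 0.041 ] [0.4275 0.0827]
panTL [0.6612 0.0587 0.038 ]
TR [ 0.6578 -0.1696  0.038 ]
BR [ 0.543  -0.1673  0.018 ]
BL [0.5478 0.0575 0.018 ]
jar [ 0.5733 -0.1942  0.064 ]
can [ 0.6415 -0.2008  0.072 ]
(377, 120) [ 0.564 -0.203  0.613]
(395, 180) [ 0.516 -0.224  0.572]
(410, 220) [ 0.589 -0.317  0.   ]
(430, 280) [ 0.472 -0.353  0.007]
(450, 350) [ 0.341 -0.39   0.001]
(410, 420) [ 0.269 -0.254  0.449]
(380, 400) [ 0.283 -0.226  0.378]
(340, 420) [ 0.253 -0.177  0.34 ]
(455, 333) [ 0.367 -0.299  0.485]
```

View pics/crop0.png

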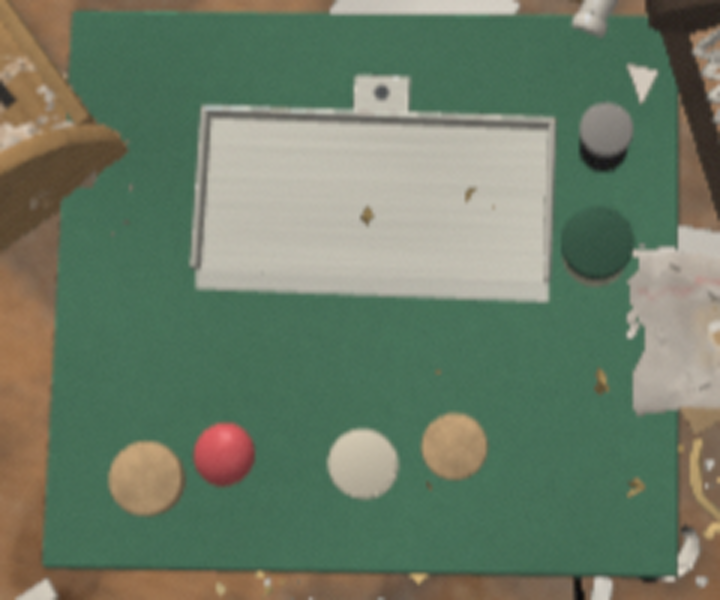

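Candidates: cork_flat top px (198,299), wide and 20 mm high. cork_tall (301,288), 26 mm high. spool (270,294), pale. Red cap (224,291), which must stay. The orange look-alike is at (455,333), off the board, and is not meant. The crop agrees with these choices. First I turn the tool square and close the fingers, then approach.

Emit:
carry_out --grip '[-1,-1,-1,-1]' --slide '[[0,0,0],[0,0,0],[0,0,0],[0,0,0]]' --twist '[[0,0,-0.11],[0,0,-0.11],[0,0,-0.1],[0,0,0]]'

```text
time_s: 0.55
position: [0.1949, 0.5917, 0.1831]
tcp_rot: [[-1.0, -0.013, -0.003], [-0.013, 1.0, -0.005], [0.003, -0.005, -1.0]]
force: [0.0, 0.1, 1.1]
opening: 0.722
```

```bash
python3 - <<'E'
from h import *
c=bot.capture("top");P=cloud(c).reshape(-1,3);ok=c["depth"].ravel()>0
q=P[ok&(P[:,2]>.15)&(P[:,0]>.12)&(P[:,1]<0)]
for lo in np.arange(.15,.7,.08):
    a=q[(q[:,2]>=lo)&(q[:,2]<lo+.08)]
    if len(a)>5: print(lo.round(2),len(a),"x",np.percentile(a[:,0],[1,99]).round(3),"y",np.percentile(a[:,1],[1,99]).round(3))
print(bot.read_state()["tcp_rot"].round(3))
E
```

```text
0.15 8686 x [0.3   0.945] y [-0.663 -0.405]
0.23 6956 x [0.537 0.9  ] y [-0.636 -0.217]
0.31 14652 x [0.189 0.848] y [-0.595 -0.178]
0.39 5606 x [0.228 0.812] y [-0.566 -0.225]
0.47 6418 x [0.222 0.586] y [-0.306 -0.225]
0.55 4121 x [0.23  0.589] y [-0.261 -0.187]
[[-1.    -0.011 -0.003]
 [-0.011  1.    -0.005]
 [ 0.003 -0.005 -1.   ]]
```

Emit:
carry_out --grip '[-1,-1,-1,-1,-1,-1,-1,-1,-1,-1,-1,-1]' --slide '[[-17,-40,0],[-17,-40,0],[-17,-40,0],[-17,-40,0],[-17,-40,0],[-17,-40,0],[-17,-40,0],[-17,-40,0],[-17,-40,0],[-15,-40,0],[-10,-40,0],[0,0,0]]' --twist '[[0,0,0],[0,0,0],[0,0,0],[0,0,0],[0,0,0],[0,0,0],[0,0,0],[0,0,0],[0,0,0],[0,0,0],[0,0,0],[0,0,0]]'

```text
time_s: 1.8
position: [0.3829, 0.1394, 0.184]
tcp_rot: [[-1.0, 0.012, 0.007], [0.012, 1.0, 0.0], [-0.007, 0.0, -1.0]]
force: [-0.8, 0.6, -0.9]
opening: 0.007
```

Emit:
carry_out --grip '[-1,-1,-1,-1,-1,-1,-1,-1]' --slide '[[0,-30,0],[0,-26,20],[0,0,35],[0,0,35],[0,0,30],[0,0,20],[0,0,10],[0,0,0]]' --twist '[[0,0,0],[0,0,0],[0,0,0],[0,0,0],[0,0,0],[0,0,0],[0,0,0],[0,0,0]]'

```text
time_s: 2.6
position: [0.3904, 0.0842, 0.0314]
tcp_rot: [[-0.999, 0.031, 0.021], [0.031, 1.0, 0.002], [-0.02, 0.003, -1.0]]
force: [0.4, 0.3, 0.9]
opening: 0.004
```

Emit:
carry_out --grip '[-1,-1,-1,-1,-1,-1,-1,-1]' --slide '[[0,-2,4],[0,0,2],[-10,0,0],[-10,0,0],[-10,0,0],[-10,0,0],[-10,0,0],[0,0,0]]' --twist '[[0,0.02,-0.03],[0,0,0],[0,0,0],[0,0,0],[0,0,0],[0,0,0],[0,0,0],[0,0,0]]'

```text
time_s: 3.4
position: [0.4497, 0.083, 0.0282]
tcp_rot: [[-1.0, -0.001, 0.009], [-0.001, 1.0, 0.002], [-0.009, 0.002, -1.0]]
force: [0.3, 0.3, -0.7]
opening: 0.005
```

```bash
cat >> h.py <<'E'
def look(name,cam="top"):
    c=bot.capture(cam);im=c["color"];hsv=cv2.cvtColor(im,cv2.COLOR_RGB2HSV)
    cv2.imwrite(f"pics/{name}.png",cv2.resize(im[140:340,150:390],None,fx=3,fy=3,interpolation=2)[:,:,::-1] if cam=="top" else im[:,:,::-1])
    s=bot.read_state();print(s["time_s"],s["position"].round(4),s["force"].round(1))
    return c
E
python3 -c "
from h import *
look('a1')"
```

```text
3.45 [0.4484 0.0832 0.0281] [ 0.2 -1.1 -0.7]
```

View pics/a1.png

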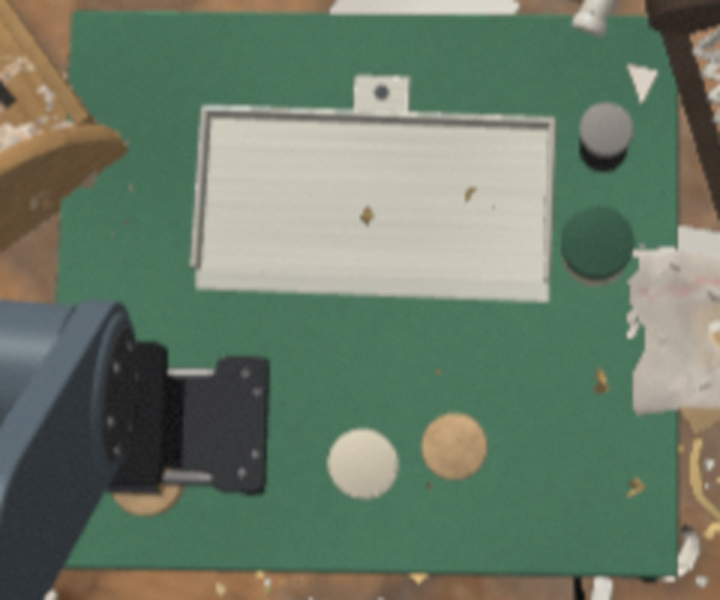

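```bash
python3 -c "
from h import *
look('a2','scene');look('a3','wrist')"
```

```text
3.5 [0.4469 0.0832 0.0279] [-0.7  0.4 -0.1]
3.55 [0.4461 0.0833 0.0278] [-0.2 -0.7  0.7]
```

View pics/a2.png

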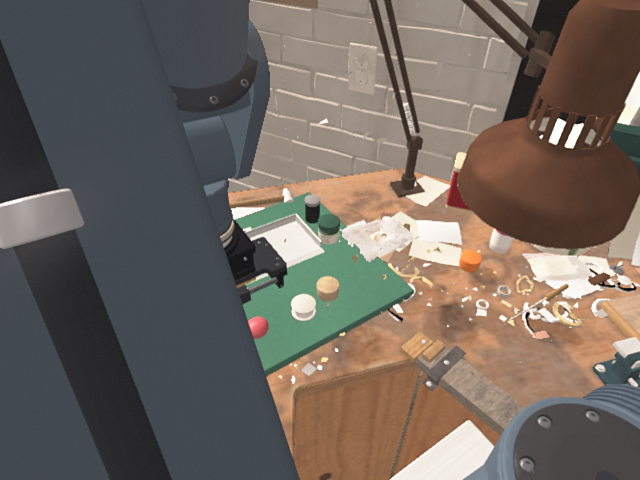

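View pics/a3.png

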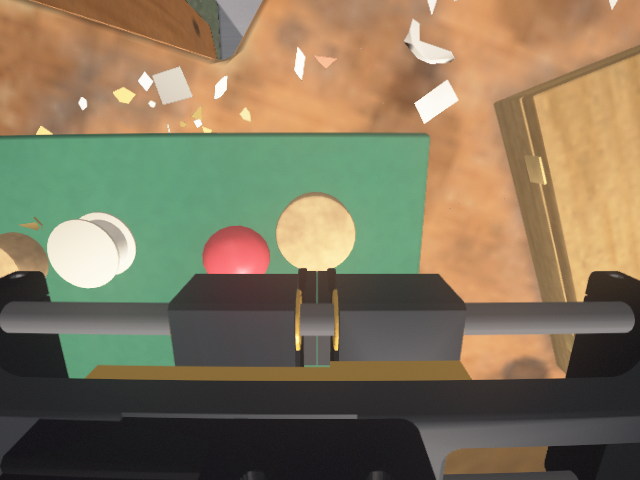

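```bash
cat >> h.py <<'E'
def wcap():
    s=bot.read_state();c=bot.capture("wrist");T=np.eye(4);T[:3,:3]=s["tcp_rot"];T[:3,3]=s["position"]
    W=T@np.asarray(c["T_tool_cam"]);c["position"]=W[:3,3];c["rotation"]=W[:3,:3];return s,c
E
python3 -c "
from h import *
s,c=wcap();print(s['position'],s['opening']);print(c['T_tool_cam'].round(4),c['fx'],c['cx'],c['cy'],c['k1'])
P=cloud(c)
for uv in [(316,232),(236,248),(82,255),(318,320),(302,275),(335,300),(318,340),(200,160),(318,352),(230,320)]: print(uv,onz(c,uv,.040)[0].round(4),P[uv[1],uv[0]].round(4))
t=c['rotation'].T@(s['position']-c['position']);print(t, c['fx']*t[0]/-t[2]+c['cx'],c['cy']-c['fy']*t[1]/-t[2])
"
```

```text
[0.44607914 0.08331995 0.02779588] 0.004352003563090881
[[-2.000e-04  9.641e-01  2.654e-01  7.300e-02]
 [ 1.000e+00 -1.000e-04  9.000e-04 -1.300e-03]
 [ 9.000e-04  2.654e-01 -9.641e-01 -1.985e-01]
 [ 0.000e+00  0.000e+00  0.000e+00  1.000e+00]] 346.86517145825 316.6103242903024 235.33892540327074 -0.03533786273521785
(316, 232) [0.4224 0.0814 0.04  ] [0.4231 0.0814 0.0373]
(236, 248) [0.4317 0.0363 0.04  ] [0.4319 0.0362 0.0395]
(82, 255) [ 0.4361 -0.0532  0.04  ] [ 0.4361 -0.0531  0.0401]
(318, 320) [0.4769 0.0826 0.04  ] [0.4138 0.0819 0.1521]
(302, 275) [0.448  0.0734 0.04  ] [0.4347 0.0748 0.0727]
(335, 300) [0.4638 0.0926 0.04  ] [0.4093 0.086  0.1508]
(318, 340) [0.4906 0.0827 0.04  ] [0.4446 0.0822 0.1122]
(200, 160) [0.383  0.0202 0.04  ] [0.3844 0.0123 0.0161]
(318, 352) [0.4991 0.0827 0.04  ] [0.4493 0.0822 0.1131]
(230, 320) [0.4771 0.0298 0.04  ] [0.4109 0.0624 0.1574]
[ 0.00153951 -0.01770894 -0.21077571] 319.14383337831293 264.48181597290744
```

```bash
python3 -c "
from h import *
s,c=wcap();print(s['position'])
P=cloud(c)
cv2.imwrite('pics/a4.png',cv2.resize(c['color'][170:390,200:440],None,fx=3,fy=2.7,interpolation=2)[:,:,::-1])
for v in range(190,300,6): print(v,P[v,307].round(4),P[v,318].round(4))
c=bot.capture('top');cv2.imwrite('pics/a5.png',cv2.resize(c['color'][220:340,150:290],None,fx=5,fy=5,interpolation=2)[:,:,::-1])
"
```

```text
[0.44566977 0.08334971 0.0277445 ]
190 [0.4017 0.076  0.0183] [0.4017 0.0826 0.0183]
196 [0.4038 0.0762 0.0278] [0.4033 0.0826 0.031 ]
202 [0.4056 0.0765 0.0373] [0.4056 0.0825 0.0373]
208 [0.4091 0.0764 0.0365] [0.4088 0.0825 0.0379]
214 [0.4121 0.0765 0.0383] [0.4125 0.0825 0.0366]
220 [0.4159 0.0764 0.0367] [0.4159 0.0825 0.0364]
226 [0.4191 0.0764 0.0375] [0.4192 0.0826 0.0374]
232 [0.4225 0.0764 0.0379] [0.4223 0.0826 0.0385]
238 [0.4262 0.0763 0.0372] [0.4257 0.0826 0.0388]
244 [0.4298 0.0763 0.0372] [0.4297 0.0826 0.0374]
250 [0.4333 0.0763 0.0374] [0.4333 0.0826 0.0374]
256 [0.4368 0.0763 0.0378] [0.4369 0.0826 0.0375]
262 [0.4406 0.0762 0.0374] [0.4403 0.0826 0.0382]
268 [0.4444 0.0762 0.037 ] [0.4439 0.0826 0.0383]
274 [0.4354 0.0771 0.0687] [0.4353 0.0824 0.0688]
280 [0.4355 0.0773 0.0758] [0.4352 0.0824 0.0764]
286 [0.4354 0.0774 0.0829] [0.4353 0.0823 0.0831]
292 [0.4354 0.0776 0.0892] [0.4352 0.0823 0.0897]
298 [0.4352 0.0777 0.0954] [0.438  0.0823 0.0896]
```

View pics/a4.png

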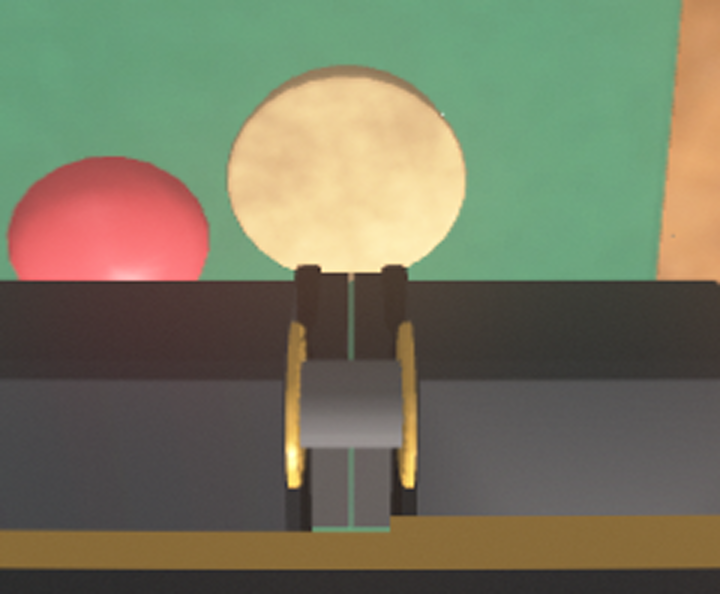

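View pics/a5.png

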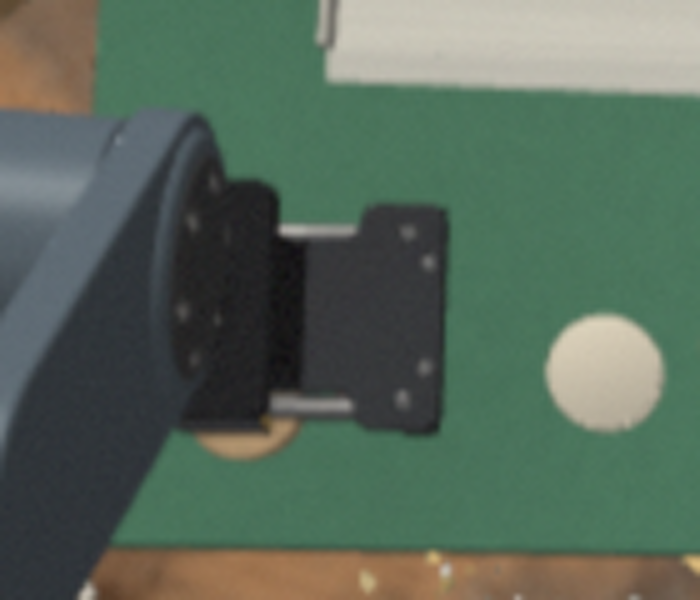

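```bash
python3 -c "
from h import *
s,c=wcap();P=cloud(c)
for v in (272,276,280,284,290,300,320,350,362,375,390,420): print(v,[P[v,u].round(3).tolist() for u in (30,130,200,260,300,335,400,450,600)])
"
```

```text
272 [[0.408, 0.0, 0.136], [0.455, -0.039, 0.018], [0.455, 0.006, 0.017], [0.448, 0.048, 0.034], [0.434, 0.074, 0.07], [0.434, 0.091, 0.069], [0.455, 0.136, 0.016], [0.462, 0.176, -0.001], [0.407, 0.162, 0.137]]
276 [[0.408, 0.003, 0.139], [0.458, -0.04, 0.017], [0.407, 0.051, 0.14], [0.407, 0.067, 0.14], [0.434, 0.074, 0.074], [0.408, 0.087, 0.139], [0.406, 0.103, 0.142], [0.465, 0.176, -0.001], [0.408, 0.161, 0.138]]
280 [[0.409, 0.002, 0.139], [0.461, -0.041, 0.017], [0.407, 0.052, 0.143], [0.407, 0.067, 0.143], [0.434, 0.074, 0.08], [0.409, 0.087, 0.139], [0.407, 0.103, 0.144], [0.468, 0.177, -0.001], [0.409, 0.16, 0.139]]
284 [[0.41, 0.003, 0.141], [0.463, -0.04, 0.018], [0.407, 0.052, 0.146], [0.408, 0.067, 0.145], [0.434, 0.074, 0.084], [0.41, 0.087, 0.14], [0.407, 0.102, 0.146], [0.471, 0.177, -0.0], [0.41, 0.16, 0.139]]
290 [[0.411, 0.003, 0.14], [0.467, -0.041, 0.018], [0.407, 0.054, 0.15], [0.407, 0.068, 0.149], [0.434, 0.075, 0.09], [0.408, 0.086, 0.146], [0.407, 0.102, 0.149], [0.407, 0.114, 0.15], [0.412, 0.16, 0.14]]
300 [[0.414, 0.003, 0.141], [0.475, -0.042, 0.018], [
[... 703 characters left out ...]
0.086, 0.158], [0.42, 0.1, 0.159], [0.421, 0.112, 0.159], [0.431, 0.161, 0.145]]
375 [[0.434, 0.003, 0.147], [0.421, 0.041, 0.163], [0.42, 0.057, 0.164], [0.42, 0.07, 0.164], [0.421, 0.078, 0.163], [0.421, 0.086, 0.162], [0.421, 0.1, 0.162], [0.42, 0.11, 0.164], [0.435, 0.161, 0.146]]
390 [[0.419, 0.025, 0.17], [0.418, 0.046, 0.171], [0.419, 0.059, 0.17], [0.418, 0.071, 0.17], [0.42, 0.078, 0.168], [0.419, 0.085, 0.17], [0.418, 0.098, 0.17], [0.419, 0.108, 0.17], [0.419, 0.137, 0.171]]
420 [[0.421, 0.029, 0.176], [0.42, 0.048, 0.177], [0.42, 0.061, 0.176], [0.419, 0.072, 0.177], [0.419, 0.079, 0.177], [0.418, 0.085, 0.178], [0.419, 0.096, 0.178], [0.419, 0.105, 0.177], [0.421, 0.133, 0.176]]
```

Wrist px (318,271): the visible fingertips end at z≈0.065, while the TCP reads 0.028. The cork at (316,232) has not moved, so the fingers passed over it. The real tips sit about 37 mm above the reported TCP. I back off and descend further, watching the force.

Emit:
carry_out --grip '[-1,-1,-1,-1,-1,-1,-1,-1,-1]' --slide '[[20,0,0],[20,0,0],[17,-1,0],[3,0,0],[0,0,8],[0,0,8],[0,0,6],[0,0,4],[0,0,0]]' --twist '[[0,0.005,0],[0,0,0],[0,0,0],[0,0,0],[0,0,0],[0,0,0],[0,0,0],[0,0,0],[0,0,0]]'

```text
time_s: 4.65
position: [0.388, 0.082, -0.001]
tcp_rot: [[-1.0, -0.001, 0.004], [-0.001, 1.0, 0.002], [-0.004, 0.002, -1.0]]
force: [-0.7, -0.7, -0.4]
opening: 0.003
```

```bash
python3 -c "
from h import *
s,c=wcap();P=cloud(c);print(s['position'],s['force'])
cv2.imwrite('pics/b1.png',c['color'][:,:,::-1])
for v in range(230,290,3): print(v,P[v,308].round(4))
"
```

```text
[ 0.38797375  0.08203886 -0.00103064] [-0.72162763 -0.71164432 -0.4375294 ]
230 [3.66e-01 7.54e-02 1.00e-04]
233 [ 3.679e-01  7.540e-02 -2.000e-04]
236 [0.3695 0.0754 0.0007]
239 [0.3695 0.0756 0.0071]
242 [0.3696 0.0757 0.0128]
245 [0.3703 0.0758 0.0161]
248 [0.3714 0.0758 0.018 ]
251 [0.3733 0.0758 0.0175]
254 [0.375  0.0758 0.0174]
257 [0.3765 0.0758 0.0181]
260 [0.3785 0.0757 0.0174]
263 [0.3801 0.0757 0.0177]
266 [0.3821 0.0757 0.0171]
269 [0.3839 0.0757 0.017 ]
272 [0.3777 0.0762 0.0371]
275 [0.3778 0.0763 0.0408]
278 [0.378  0.0764 0.044 ]
281 [0.378  0.0764 0.0476]
284 [0.3776 0.0765 0.0521]
287 [0.3774 0.0766 0.0557]
```

View pics/b1.png

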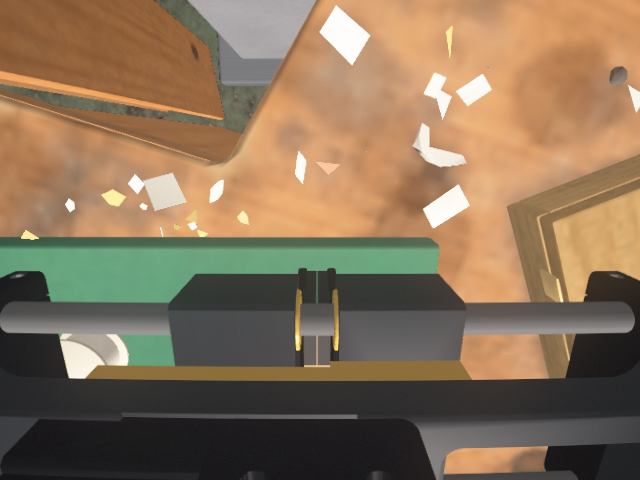

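Emit:
carry_out --grip '[-1,-1,-1,-1]' --slide '[[0,0,5],[0,0,4],[0,0,2],[0,0,0]]' --twist '[[0,0,0],[0,0,0],[0,0,0],[0,0,0]]'

```text
time_s: 5.1
position: [0.3889, 0.082, -0.0127]
tcp_rot: [[-1.0, -0.001, 0.006], [-0.001, 1.0, 0.002], [-0.006, 0.002, -1.0]]
force: [0.3, 0.2, -0.9]
opening: 0.004
```

```bash
python3 -c "
from h import *
s,c=wcap();P=cloud(c);print(s['position'],s['force'])
for v in range(264,280,1): print(v,P[v,308].round(4))
"
```

```text
[ 0.38889242  0.08203077 -0.01270274] [ 0.30923774  0.2371933  -0.93171287]
264 [0.3774 0.076  0.0173]
265 [0.378  0.076  0.0171]
266 [0.3782 0.076  0.018 ]
267 [0.3788 0.076  0.0179]
268 [0.3793 0.076  0.0182]
269 [0.3801 0.076  0.0175]
270 [0.3805 0.076  0.0179]
271 [0.3783 0.0762 0.0249]
272 [0.3791 0.0762 0.0241]
273 [0.3788 0.0762 0.0263]
274 [0.3785 0.0763 0.0282]
275 [0.3785 0.0763 0.0294]
276 [0.379  0.0763 0.0296]
277 [0.3785 0.0763 0.0319]
278 [0.3789 0.0764 0.0324]
279 [0.3787 0.0764 0.0341]
```

Emit:
carry_out --grip '[-1,-1,-1,-1,-1,-1,-1,-1,-1,-1]' --slide '[[-6,-1,0],[-10,0,0],[-12,0,0],[-12,0,0],[-12,0,0],[-12,0,0],[-12,0,0],[-12,0,0],[-8,0,0],[0,0,0]]' --twist '[[0,0.006,0],[0,0,0],[0,0,0],[0,0,0],[0,0,0],[0,0,0],[0,0,0],[0,0,0],[0,0,0],[0,0,0]]'

```text
time_s: 6.15
position: [0.4981, 0.0805, -0.0102]
tcp_rot: [[-1.0, -0.0, 0.009], [-0.0, 1.0, 0.001], [-0.009, 0.001, -1.0]]
force: [0.2, 0.1, -0.1]
opening: 0.004
```

```bash
python3 -c "
from h import *
look('c1')"
```

```text
6.2 [ 0.4971  0.0806 -0.0103] [-0.6 -0.2 -0.5]
```

View pics/c1.png

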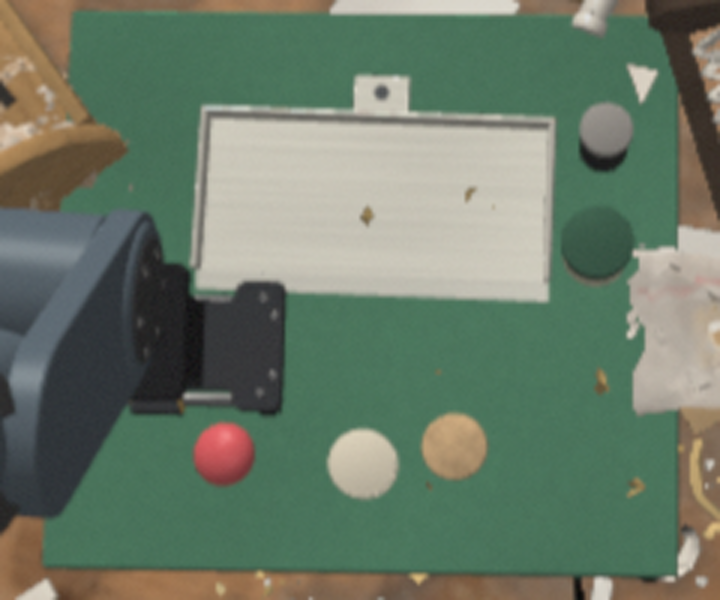

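Emit:
carry_out --grip '[-1,-1,-1,-1,-1]' --slide '[[4,0,-15],[0,0,-20],[0,0,-20],[0,0,-5],[0,0,0]]' --twist '[[0,0.008,0],[0,0,0],[0,0,0],[0,0,0],[0,0,0]]'

```text
time_s: 6.7
position: [0.4877, 0.0808, 0.0502]
tcp_rot: [[-1.0, -0.0, -0.01], [-0.0, 1.0, 0.002], [0.01, 0.002, -1.0]]
force: [0.2, -0.3, 0.4]
opening: 0.007
```

```bash
python3 -c "
from h import *
s,c=wcap();P=cloud(c);print(s['position'],s['force'],s['tcp_rot'].round(3).tolist())
cv2.imwrite('pics/c2.png',c['color'][:,:,::-1])
c=bot.capture('scene');P=cloud(c)
# block
ok=(c['depth']>0)&(P[...,0]>.45)&(P[...,0]<.8)&(P[...,1]>.08)&(P[...,1]<.35)&(P[...,2]>.03)&(P[...,2]<.3)
q=P[ok]
for x in np.arange(.46,.8,.03):
    a=q[abs(q[:,0]-x)<.015]
    if len(a)>5: print(x.round(2),len(a),'ymin',np.percentile(a[:,1],[1,5]).round(3),'z',np.percentile(a[:,2],[50,99]).round(3))
"
```

```text
[0.48769937 0.0808261  0.05022249] [ 0.24534421 -0.3333163   0.40123357] [[-1.0, -0.0, -0.01], [-0.0, 1.0, 0.002], [0.01, 0.002, -1.0]]
```

View pics/c2.png

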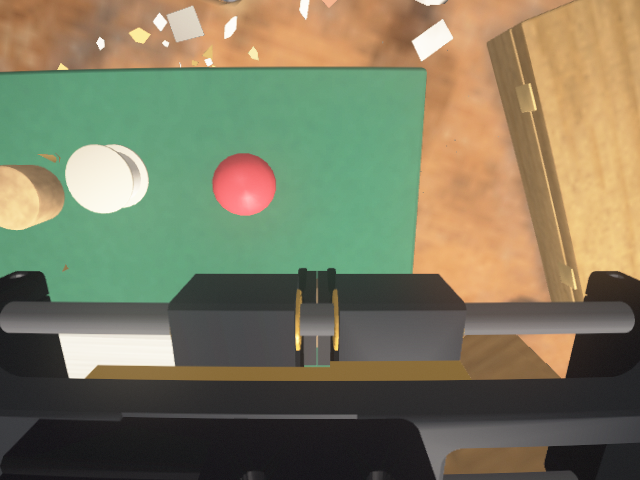

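Emit:
carry_out --grip '[-1,-1,-1,-1,-1,-1]' --slide '[[-15,-20,-20],[-30,-30,-20],[-30,-30,0],[-20,-30,0],[0,-10,0],[0,0,0]]' --twist '[[0,-0.008,0],[0,0,0],[0,0,0],[0,0,0],[0,0,0],[0,0,0]]'

```text
time_s: 7.4
position: [0.5793, -0.0418, 0.0818]
tcp_rot: [[-1.0, -0.003, -0.018], [-0.003, 1.0, 0.004], [0.018, 0.004, -1.0]]
force: [0.3, -0.6, 0.0]
opening: 0.003
```

```bash
cat >> h.py <<'E'
def circ(c,mask,z):
    n,l,st,ce=cv2.connectedComponentsWithStats(mask)
    for i in range(1,n):
        if st[i,4]<150: continue
        print(st[i],ce[i].round(1),c["color"][l==i].mean(0).round(),onz(c,ce[i],z)[0].round(4))
E
python3 -c "
from h import *
s,c=wcap();print(s['position'],s['tcp_rot'].round(3).tolist())
cv2.imwrite('pics/c3.png',c['color'][:,:,::-1])
look('c4')
c=bot.capture('scene');P=cloud(c);cv2.imwrite('pics/c5.png',c['color'][:,:,::-1])
ok=(c['depth']>0)&(P[...,0]>.4)&(P[...,0]<.8)&(P[...,1]>.06)&(P[...,1]<.35)&(P[...,2]>.03)&(P[...,2]<.3)
q=P[ok]
for x in np.arange(.43,.8,.03):
    a=q[abs(q[:,0]-x)<.015]
    if len(a)>5: print(x.round(2),len(a),'ymin',np.percentile(a[:,1],[1,5]).round(3),'z',np.percentile(a[:,2],[50,99]).round(3))
"
```

```text
[ 0.57926439 -0.04180795  0.08180808] [[-1.0, -0.003, -0.018], [-0.003, 1.0, 0.004], [0.018, 0.004, -1.0]]
7.5 [ 0.5787 -0.0402  0.082 ] [-0.5 -0.3 -0.6]
0.43 377 ymin [0.328 0.329] z [0.042 0.044]
0.46 345 ymin [0.329 0.33 ] z [0.042 0.045]
0.49 302 ymin [0.33 0.33] z [0.043 0.045]
0.52 51 ymin [0.33 0.33] z [0.043 0.045]
0.67 78 ymin [0.317 0.318] z [0.114 0.123]
0.7 599 ymin [0.32  0.326] z [0.089 0.124]
0.73 221 ymin [0.318 0.319] z [0.125 0.129]
```

View pics/c3.png

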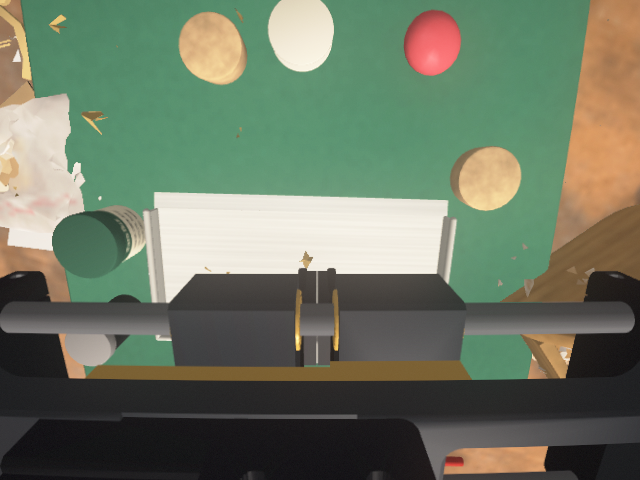

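View pics/c4.png

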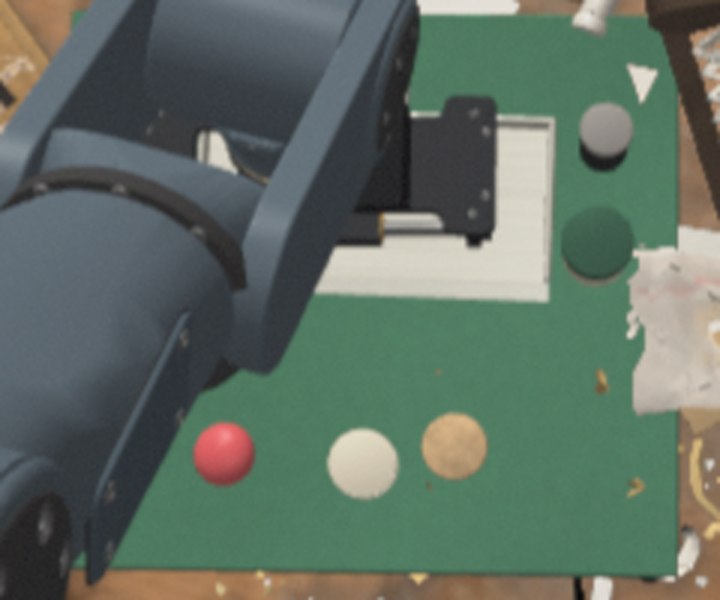

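View pics/c5.png

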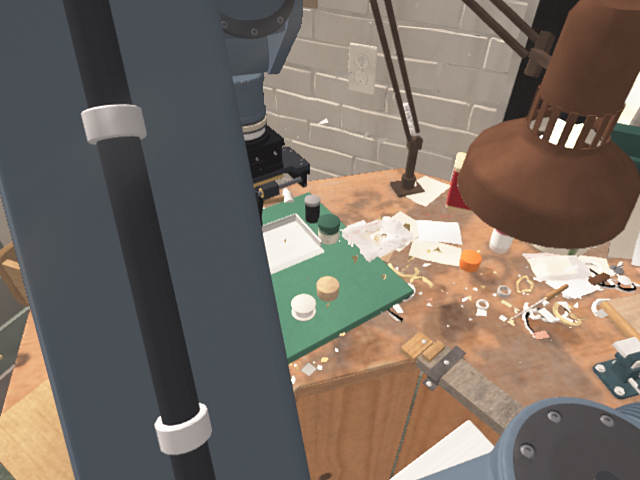

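```bash
python3 -c "
from h import *
s,c=wcap();P=cloud(c)
hsv=cv2.cvtColor(c['color'],cv2.COLOR_RGB2HSV);g=cv2.inRange(hsv,(60,60,20),(95,255,255));m=cv2.bitwise_not(g)
q=P[130:225,440:530].reshape(-1,3);q=q[(q[:,2]>.032)&(q[:,2]<.045)];print('cork',(q.min(0)+q.max(0))/2,q.mean(0),q.max(0)-q.min(0))
q=P[0:80,390:470].reshape(-1,3);q=q[(q[:,2]>.03)&(q[:,2]<.045)];print('red',(q.min(0)+q.max(0))/2,q.mean(0))
for uv in [(155,193),(447,201),(448,215),(160,211),(453,221),(540,280),(600,230),(560,330),(545,265),(620,250),(520,297),(100,245),(90,350)]: print(uv,P[uv[1],uv[0]].round(3))
"
```

```text
cork [0.53582264 0.07713878 0.03597854] [0.53078907 0.07717401 0.03716355] [0.05440984 0.04871972 0.00783881]
red [0.44221086 0.03284965 0.03656095] [0.44330702 0.03086586 0.03754174]
(155, 193) [ 0.544 -0.165  0.018]
(447, 201) [0.549 0.06  0.017]
(448, 215) [0.56  0.061 0.018]
(160, 211) [ 0.557 -0.162  0.019]
(453, 221) [0.565 0.066 0.016]
(540, 280) [0.612 0.14  0.024]
(600, 230) [0.572 0.192 0.013]
(560, 330) [0.553 0.019 0.206]
(545, 265) [0.603 0.151 0.012]
(620, 250) [0.58  0.182 0.046]
(520, 297) [0.624 0.123 0.028]
(100, 245) [ 0.572 -0.184  0.064]
(90, 350) [ 0.646 -0.199  0.072]
```

Emit:
carry_out --grip '[-1,-1,-1,-1,-1,-1,-1,-1,-1]' --slide '[[0,0,0],[0,0,0],[0,0,0],[0,0,0],[-14,32,0],[-14,32,0],[-14,32,0],[-10,25,0],[0,0,0]]' --twist '[[0.004,-0.018,-0.13],[0,0,-0.13],[0,0,-0.13],[0,0,-0.13],[0,0,0],[0,0,0],[0,0,0],[0,0,0],[0,0,0]]'

```text
time_s: 8.5
position: [0.5484, 0.1068, 0.0825]
tcp_rot: [[-0.847, -0.531, -0.009], [-0.531, 0.847, 0.005], [0.005, 0.009, -1.0]]
force: [-0.5, -0.6, -0.3]
opening: 0.006
```

Emit:
carry_out --grip '[-1,-1,-1,-1,-1,-1,-1]' --slide '[[-6,-9,0],[-4,-9,15],[0,0,20],[0,0,0],[0,0,0],[0,0,0],[0,0,0]]' --twist '[[0,0,0],[0,0,0],[0,0,0],[0,0,0],[0,0,0],[0,0,0],[0,0,0]]'

```text
time_s: 9.2
position: [0.57, 0.0926, 0.0448]
tcp_rot: [[-0.848, -0.53, -0.006], [-0.53, 0.848, 0.003], [0.004, 0.006, -1.0]]
force: [0.5, -0.3, -0.4]
opening: 0.005
```

```bash
python3 -c "
from h import *
s,c=wcap();P=cloud(c);print(s['position'],s['tcp_rot'].round(3).tolist())
cv2.imwrite('pics/d1.png',c['color'][:,:,::-1])
q=P.reshape(-1,3);q=q[(q[:,2]>.034)&(q[:,2]<.042)&(abs(q[:,0]-.532)<.04)&(abs(q[:,1]-.085)<.04)];print('cork',(np.percentile(q,1,0)+np.percentile(q,99,0))/2,q.mean(0),np.ptp(q,0),len(q))"
```

```text
[0.56997024 0.09261289 0.04484284] [[-0.848, -0.53, -0.006], [-0.53, 0.848, 0.003], [0.004, 0.006, -1.0]]
cork [0.53884713 0.07725214 0.03724525] [0.53168636 0.07761042 0.03736551] [0.06368274 0.04846419 0.00536313] 4606
```

View pics/d1.png

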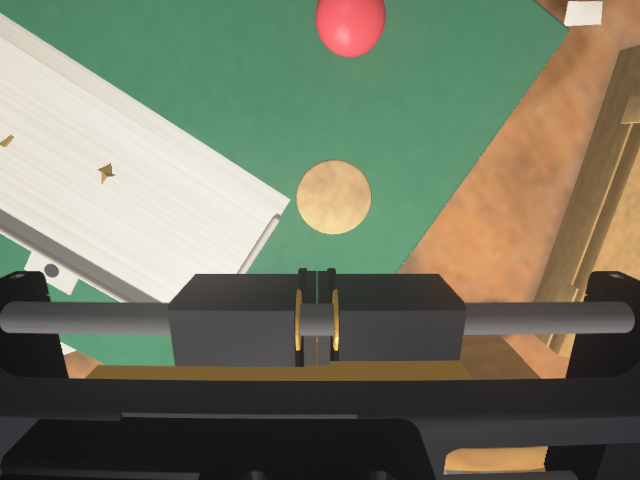

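Emit:
carry_out --grip '[-1,-1,-1,-1,-1,-1,-1,-1,-1,-1]' --slide '[[0,3,0],[0,3,15],[0,0,15],[0,0,15],[0,0,7],[0,0,0],[8,0,0],[10,0,0],[10,0,0],[0,0,0]]' --twist '[[0,0,0],[0,0,0],[0,0,0],[0,0,0],[0,0,0],[0,0,0],[0,0,0],[0,0,0],[0,0,0],[0,0,0]]'

```text
time_s: 10.25
position: [0.5435, 0.0832, -0.003]
tcp_rot: [[-0.847, -0.531, 0.003], [-0.531, 0.847, 0.003], [-0.005, 0.001, -1.0]]
force: [-0.6, -0.5, 0.1]
opening: 0.004
```

```bash
cat >> h.py <<'E'
def corkw(x,y,name,lo=.034,hi=.042,r=.04):
    s,c=wcap();P=cloud(c);print(s['time_s'],s['position'].round(4),s['tcp_rot'].round(3).tolist(),s['force'].round(1))
    cv2.imwrite(f'pics/{name}.png',c['color'][:,:,::-1])
    q=P.reshape(-1,3);q=q[(q[:,2]>lo)&(q[:,2]<hi)&(abs(q[:,0]-x)<r)&(abs(q[:,1]-y)<r)]
    print('obj',((np.percentile(q,2,0)+np.percentile(q,98,0))/2).round(4),q.mean(0).round(4),np.ptp(q,0).round(3),len(q))
E
python3 -c "
from h import *
corkw(.515,.065,'d2')"
```

```text
10.25 [ 0.5435  0.0832 -0.003 ] [[-0.847, -0.531, 0.003], [-0.531, 0.847, 0.003], [-0.005, 0.001, -1.0]] [-0.6 -0.5  0.1]
obj [0.5124 0.0662 0.0374] [0.5115 0.0662 0.0374] [0.05  0.045 0.008] 7317
```

View pics/d2.png

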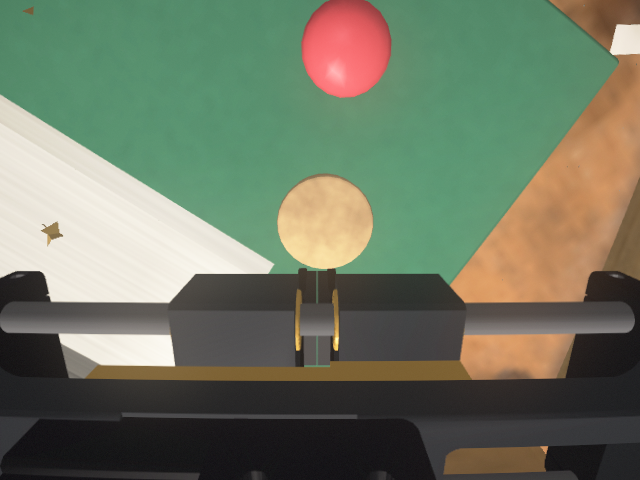

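Emit:
carry_out --grip '[-1,-1,-1,-1,-1,-1,-1,-1,-1,-1,-1,-1]' --slide '[[-8,0,0],[0,0,-15],[0,0,-20],[0,0,-12],[0,0,0],[0,0,0],[0,0,0],[0,0,0],[18,10,0],[20,11,0],[0,0,0],[0,0,0]]' --twist '[[0,0,0],[0,0,0],[0,0,0],[0,0,0],[0,0,0.14],[0,0,0.14],[0,0,0.14],[0,0,0.14],[0,0,0],[0,0,0],[0,0,0],[0,0,0]]'

```text
time_s: 11.5
position: [0.5248, 0.1118, 0.0491]
tcp_rot: [[-0.999, 0.024, 0.022], [0.024, 1.0, 0.003], [-0.022, 0.004, -1.0]]
force: [0.5, -0.4, -0.5]
opening: 0.006
```

Emit:
carry_out --grip '[-1,-1,-1,-1,-1,-1,-1,-1]' --slide '[[7,0,0],[6,0,15],[0,0,20],[0,0,15],[0,0,8],[0,0,3],[0,0,2],[0,0,0]]' --twist '[[0,0.022,-0.024],[0,0,0],[0,0,0],[0,0,0],[0,0,0],[0,0,0],[0,0,0],[0,0,0]]'

```text
time_s: 12.3
position: [0.5213, 0.1097, -0.0146]
tcp_rot: [[-1.0, -0.004, 0.008], [-0.004, 1.0, 0.003], [-0.008, 0.003, -1.0]]
force: [0.3, -0.2, -0.0]
opening: 0.007
```

```bash
python3 -c "
from h import *
corkw(.512,.065,'d3')"
```

```text
12.3 [ 0.5213  0.1097 -0.0146] [[-1.0, -0.004, 0.008], [-0.004, 1.0, 0.003], [-0.008, 0.003, -1.0]] [ 0.3 -0.2 -0. ]
obj [0.5001 0.0735 0.037 ] [0.4994 0.0671 0.0374] [0.026 0.061 0.008] 3089
```

View pics/d3.png

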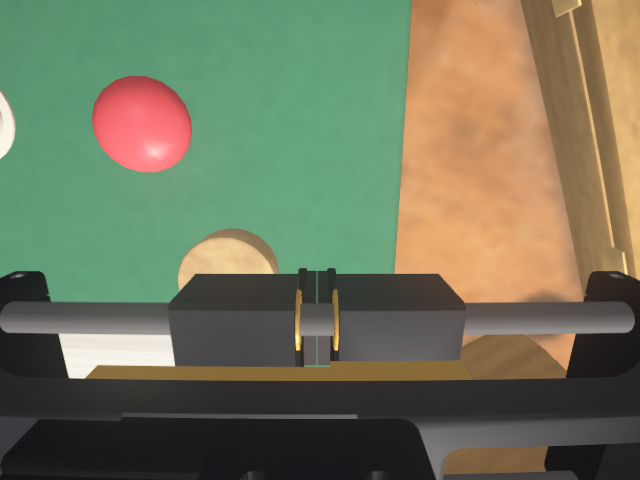

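Emit:
carry_out --grip '[-1,-1,-1,-1,-1,-1,-1,-1,-1,-1]' --slide '[[9,0,-1],[0,0,0],[0,-9,0],[0,-11,0],[0,-11,0],[0,-11,0],[0,-11,0],[0,-11,0],[0,-8,0],[0,0,0]]' --twist '[[0,0.008,0],[0,0,0],[0,0,0],[0,0,0],[0,0,0],[0,0,0],[0,0,0],[0,0,0],[0,0,0],[0,0,0]]'

```text
time_s: 13.35
position: [0.5134, 0.0299, -0.0116]
tcp_rot: [[-1.0, -0.003, 0.004], [-0.003, 1.0, 0.002], [-0.004, 0.002, -1.0]]
force: [0.2, 0.8, 0.4]
opening: 0.005
```

```bash
python3 -c "
from h import *
corkw(.512,.01,'d4')"
```

```text
13.35 [ 0.5134  0.0299 -0.0116] [[-1.0, -0.003, 0.004], [-0.003, 1.0, 0.002], [-0.004, 0.002, -1.0]] [0.2 0.8 0.4]
obj [0.4967 0.0075 0.0378] [0.4963 0.0017 0.0373] [0.016 0.059 0.008] 1600
```

View pics/d4.png

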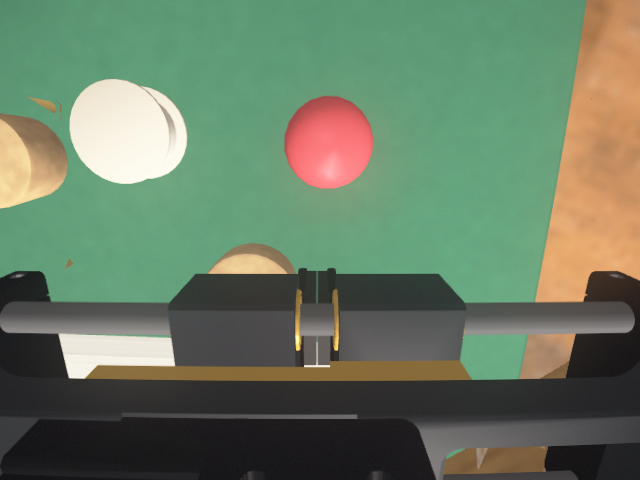

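Emit:
carry_out --grip '[-1,-1,-1,-1,-1,-1,-1,-1]' --slide '[[0,5,0],[0,0,-20],[0,0,-25],[0,0,-10],[20,-18,0],[24,-20,0],[3,0,0],[0,0,0]]' --twist '[[0,0,0],[0,0,0],[0,0,0],[0,0,0],[0,0,0],[0,0,0],[0,0,0],[0,0,0]]'

```text
time_s: 14.2
position: [0.4653, 0.0012, 0.0443]
tcp_rot: [[-1.0, -0.009, 0.004], [-0.009, 1.0, 0.003], [-0.004, 0.003, -1.0]]
force: [-0.5, 0.8, -0.2]
opening: 0.006
```

```bash
python3 -c "
from h import *
look('d6');corkw(.512,0,'d5')"
```

```text
14.25 [0.4654 0.0013 0.0442] [-1.  -0.2 -0.1]
14.25 [0.4654 0.0013 0.0442] [[-1.0, -0.01, 0.004], [-0.01, 1.0, 0.003], [-0.004, 0.003, -1.0]] [-1.  -0.2 -0.1]
obj [5.258e-01 3.000e-04 3.730e-02] [5.259e-01 3.000e-04 3.740e-02] [0.016 0.001 0.003] 38
```

View pics/d5.png

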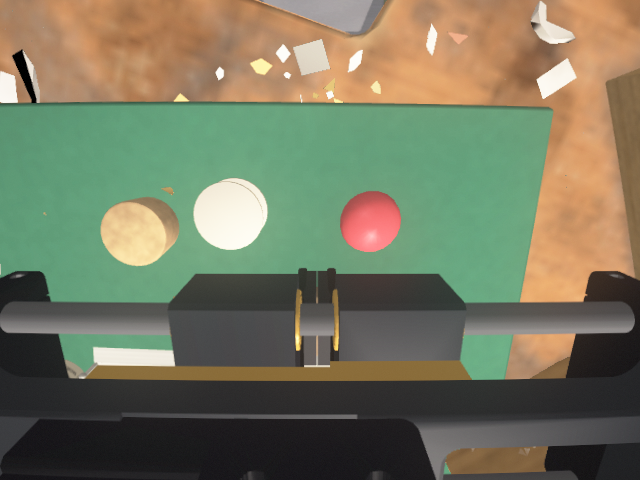

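View pics/d6.png

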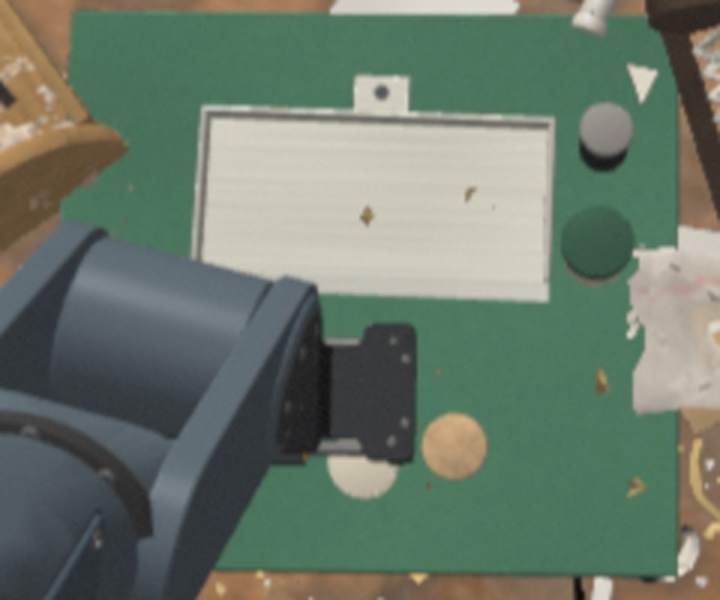

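Emit:
carry_out --grip '[-1,-1,-1,-1,-1,-1,-1]' --slide '[[-4,-4,0],[0,0,15],[0,0,20],[0,0,13],[0,0,5],[0,0,2],[0,0,0]]' --twist '[[0,0,-0.009],[0,0,0],[0,0,0],[0,0,0],[0,0,0],[0,0,0],[0,0,0]]'

```text
time_s: 15.0
position: [0.4804, -0.0021, -0.0127]
tcp_rot: [[-1.0, -0.027, 0.016], [-0.027, 1.0, 0.001], [-0.016, 0.0, -1.0]]
force: [-0.3, -0.6, -0.4]
opening: 0.005
```

Emit:
carry_out --grip '[-1,-1,-1,-1,-1,-1,-1,-1,-1,-1]' --slide '[[0,-1,0],[-8,0,0],[-11,0,0],[-11,0,0],[-11,0,0],[-11,0,0],[-11,0,0],[-11,0,0],[-8,0,0],[0,0,0]]' --twist '[[0,0.014,0.026],[0,0,0],[0,0,0],[0,0,0],[0,0,0],[0,0,0],[0,0,0],[0,0,0],[0,0,0],[0,0,0]]'

```text
time_s: 16.0
position: [0.5761, -0.0033, -0.0085]
tcp_rot: [[-1.0, -0.004, 0.014], [-0.004, 1.0, -0.002], [-0.014, -0.002, -1.0]]
force: [0.0, 0.4, -0.2]
opening: -0.001
```

```bash
python3 -c "
from h import *
look('d7');look('d8','wrist')"
```

```text
16.05 [ 0.5751 -0.0031 -0.0086] [ 0.7 -0.4  0.1]
16.1 [ 0.574  -0.003  -0.0088] [-0.1 -0.   0.1]
```

View pics/d7.png

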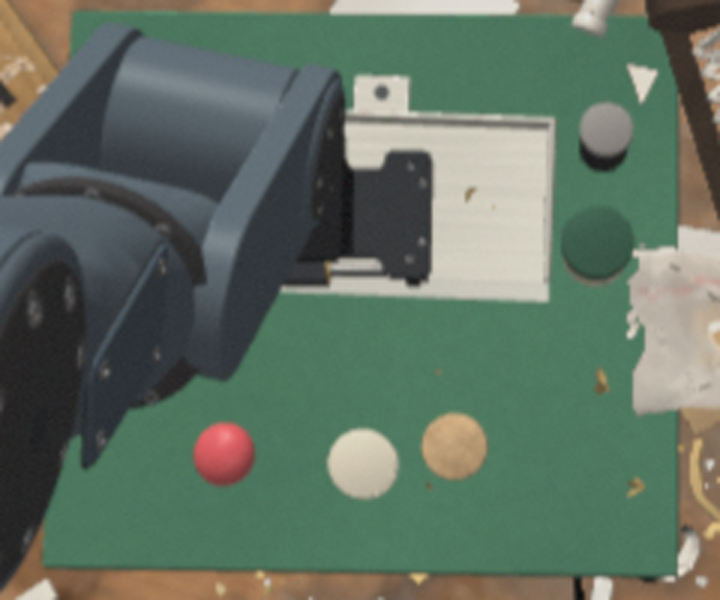

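View pics/d8.png

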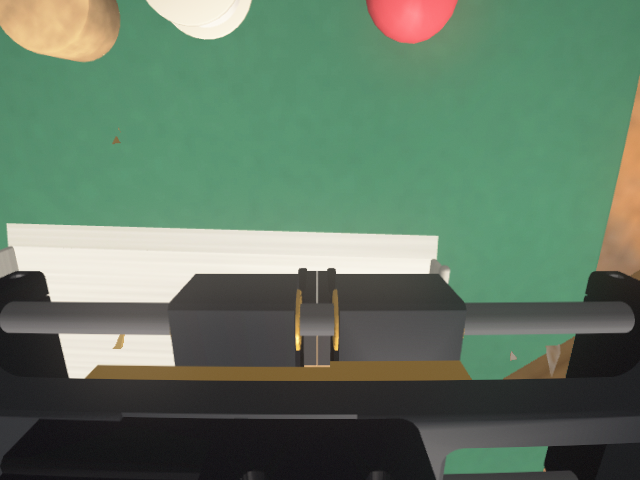

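Emit:
carry_out --grip '[-1,-1,-1,-1,-1,-1,-1,-1,-1,-1]' --slide '[[3,0,-15],[0,0,-25],[0,0,-25],[20,-5,0],[35,-10,0],[35,-10,0],[35,-10,0],[35,-10,0],[14,-5,0],[0,0,0]]' --twist '[[0,0.01,0],[0,0,0],[0,0,0],[0,0,0],[0,0,0],[0,0,0],[0,0,0],[0,0,0],[0,0,0],[0,0,0]]'

```text
time_s: 17.1
position: [0.3828, -0.0518, 0.059]
tcp_rot: [[-1.0, -0.006, -0.008], [-0.006, 1.0, 0.002], [0.008, 0.002, -1.0]]
force: [0.1, 0.7, 0.3]
opening: 0.005
```

```bash
python3 -c "
from h import *
look('e1');print(bot.read_state()['tcp_rot'].round(3).tolist())"
```

```text
17.15 [ 0.3839 -0.0519  0.059 ] [-0.9  0.8  0.3]
[[-1.0, -0.007, -0.007], [-0.007, 1.0, 0.002], [0.007, 0.002, -1.0]]
```

View pics/e1.png

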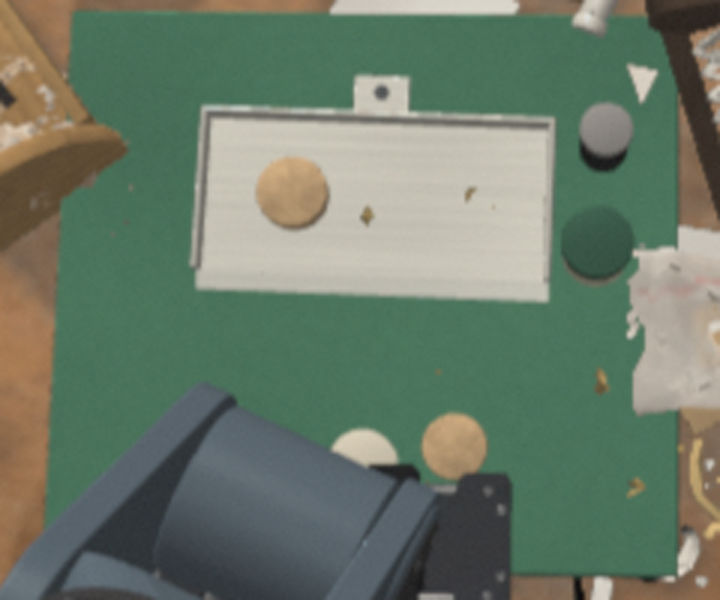

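Emit:
carry_out --grip '[-1,-1,-1,-1,-1,-1,-1]' --slide '[[-2,0,5],[0,0,20],[0,0,20],[0,0,14],[0,0,6],[0,0,2],[0,0,0]]' --twist '[[0,-0.006,0.006],[0,0,0],[0,0,0],[0,0,0],[0,0,0],[0,0,0],[0,0,0]]'

```text
time_s: 17.85
position: [0.398, -0.0534, -0.0115]
tcp_rot: [[-1.0, -0.003, 0.014], [-0.004, 1.0, -0.004], [-0.014, -0.004, -1.0]]
force: [-0.4, 0.8, 0.1]
opening: 0.003
```

```bash
python3 -c "
from h import *
look('e2','scene');look('e3')"
```

```text
17.9 [ 0.3981 -0.0535 -0.0113] [-0.5  0.2 -0.5]
17.95 [ 0.398  -0.0536 -0.011 ] [0.8 0.1 0.4]
```

View pics/e2.png

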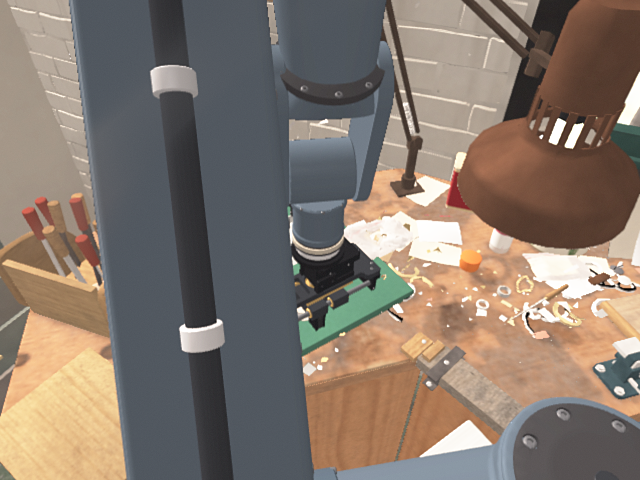

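Emit:
carry_out --grip '[-1,-1,-1,-1,-1,-1,-1,-1,-1,-1]' --slide '[[-5,1,0],[-9,0,0],[-11,0,0],[-11,0,0],[-11,0,0],[-11,0,0],[-11,0,0],[-11,0,0],[-8,0,0],[0,0,0]]' --twist '[[0.003,0.014,0],[0,0,0],[0,0,0],[0,0,0],[0,0.005,0],[0,0,0],[0,0,0],[0,0,0],[0,0,0],[0,0,0]]'

```text
time_s: 18.95
position: [0.4952, -0.0523, -0.0081]
tcp_rot: [[-1.0, -0.004, 0.002], [-0.004, 1.0, -0.008], [-0.002, -0.008, -1.0]]
force: [-0.8, -0.1, -0.4]
opening: 0.007
```

```bash
python3 -c "
from h import *
look('e5');look('e4','wrist')"
```

```text
19.0 [ 0.4944 -0.0522 -0.0082] [-0.3  0.1 -0.5]
19.05 [ 0.4934 -0.052  -0.0083] [-0.7  0.5  0.7]
```

View pics/e5.png

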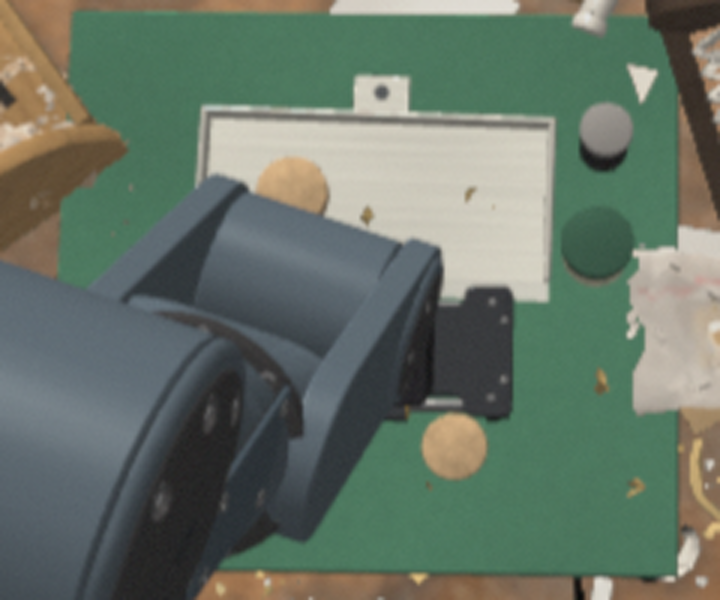

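View pics/e4.png

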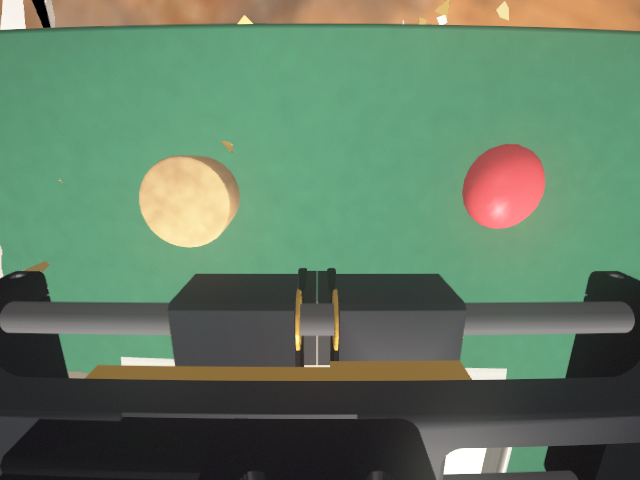

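Emit:
carry_out --grip '[-1,-1,-1,-1,-1,-1,-1,-1,-1]' --slide '[[-5,0,1],[-9,0,0],[-11,0,0],[-11,0,0],[-11,0,0],[-11,0,0],[-10,0,0],[-6,0,0],[0,0,0]]' --twist '[[0.008,0.004,0],[0,0,0],[0,0,0],[0,0,0],[0,0.003,0],[0,0,0],[0,0,0],[0,0,0],[0,0,0]]'

```text
time_s: 19.95
position: [0.573, -0.0512, -0.0103]
tcp_rot: [[-1.0, -0.003, -0.009], [-0.003, 1.0, -0.016], [0.009, -0.016, -1.0]]
force: [0.4, -0.5, 0.7]
opening: 0.005
```

```bash
python3 -c "
from h import *
look('e6');print(bot.read_state()['tcp_rot'].round(3).tolist())"
```

```text
20.0 [ 0.5724 -0.0512 -0.0104] [-0.7 -0.  -1.1]
[[-1.0, -0.003, -0.01], [-0.003, 1.0, -0.016], [0.01, -0.015, -1.0]]
```

View pics/e6.png

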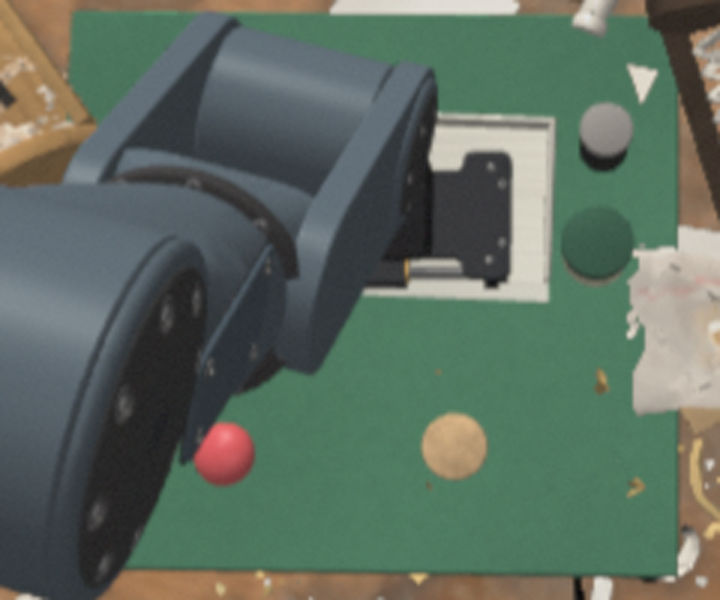

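Emit:
carry_out --grip '[-1,-1,-1,-1,-1,-1,-1,-1,-1,-1]' --slide '[[3,0,-15],[0,0,-25],[0,0,-25],[20,-7,0],[30,-10,0],[30,-10,0],[30,-12,0],[30,-12,0],[14,-5,0],[0,0,0]]' --twist '[[-0.014,-0.01,0],[0,0,0],[0,0,0],[0,0,0],[0,0,0],[0,0,0],[0,0,0],[0,0,0],[0,0,0],[0,0,0]]'

```text
time_s: 21.0
position: [0.4062, -0.1078, 0.065]
tcp_rot: [[-1.0, -0.003, 0.009], [-0.003, 1.0, 0.002], [-0.009, 0.002, -1.0]]
force: [0.6, 0.4, 0.6]
opening: 0.003
```

```bash
python3 -c "
from h import *
look('f1');print(bot.read_state()['tcp_rot'].round(3).tolist())"
```

```text
21.05 [ 0.4074 -0.108   0.0651] [-0.6  1.1 -0.6]
[[-1.0, -0.004, 0.011], [-0.004, 1.0, 0.001], [-0.011, 0.001, -1.0]]
```

View pics/f1.png

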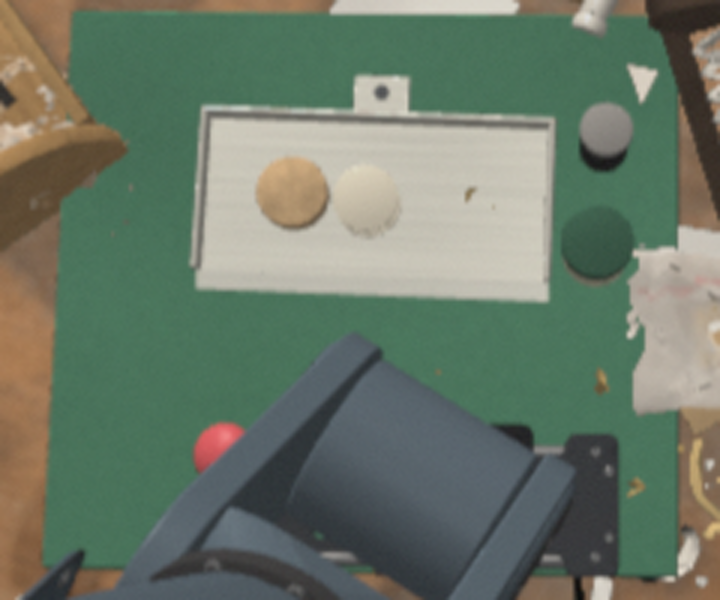

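Emit:
carry_out --grip '[-1,-1,-1,-1,-1,-1,-1]' --slide '[[7,-1,5],[0,0,20],[0,0,20],[0,0,20],[0,0,7],[0,0,3],[0,0,0]]' --twist '[[0,0.01,0.004],[0,0,0],[0,0,0],[0,0,0],[0,0,0],[0,0,0],[0,0,0]]'

```text
time_s: 21.75
position: [0.4079, -0.1106, -0.0115]
tcp_rot: [[-1.0, -0.003, 0.01], [-0.003, 1.0, -0.004], [-0.01, -0.004, -1.0]]
force: [0.2, 0.6, 0.2]
opening: 0.004
```

Emit:
carry_out --grip '[-1,-1,-1,-1,-1,-1,-1,-1,-1]' --slide '[[-5,1,0],[-9,0,0],[-11,0,0],[-11,0,0],[-11,0,0],[-11,0,0],[-11,0,0],[-8,0,0],[0,0,0]]' --twist '[[-0.004,0.01,0],[0,0,0],[0,0,0],[0,0,0],[0,0.005,0],[0,0,0],[0,0,0],[0,0,0],[0,0,0]]'

```text
time_s: 22.65
position: [0.4969, -0.1103, -0.0078]
tcp_rot: [[-1.0, -0.005, 0.004], [-0.005, 1.0, -0.005], [-0.004, -0.005, -1.0]]
force: [0.2, -0.3, 0.4]
opening: 0.005
```

```bash
python3 -c "
from h import *
look('f2');look('f3','scene');print(bot.read_state()['tcp_rot'].round(3).tolist())"
```

```text
22.7 [ 0.496  -0.1101 -0.0079] [ 0.7  0.3 -0.1]
22.75 [ 0.495  -0.1098 -0.008 ] [ 0.1 -0.4 -0.1]
[[-1.0, -0.005, 0.002], [-0.005, 1.0, -0.004], [-0.002, -0.004, -1.0]]
```

View pics/f2.png

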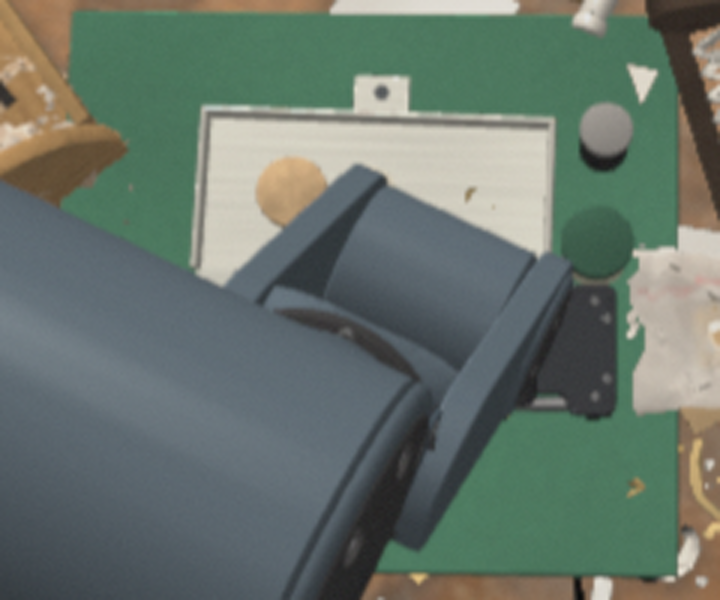

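View pics/f3.png

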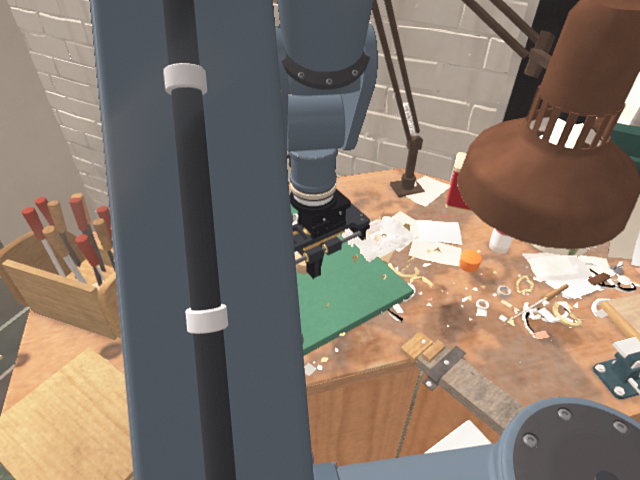

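Emit:
carry_out --grip '[-1,-1,-1,-1,-1,-1,-1,-1,-1]' --slide '[[-5,0,1],[-9,0,0],[-11,0,0],[-11,0,0],[-11,0,0],[-11,0,0],[-9,0,0],[-6,0,0],[0,0,0]]' --twist '[[-0.003,0.002,0],[0,0,0],[0,0,0],[0,0,0],[0,0.003,0],[0,0,0],[0,0,0],[0,0,0],[0,0,0]]'

```text
time_s: 23.65
position: [0.5739, -0.1093, -0.0097]
tcp_rot: [[-1.0, -0.004, -0.004], [-0.004, 1.0, 0.0], [0.004, 0.0, -1.0]]
force: [0.1, -0.9, 0.1]
opening: 0.008
```

Emit:
carry_out --grip '[-1,-1,-1,-1,-1,-1,-1,-1,-1,-1]' --slide '[[3,0,-15],[0,0,-25],[0,0,-30],[0,0,-30],[20,10,-20],[30,20,0],[30,20,0],[30,20,0],[20,20,0],[0,0,0]]' --twist '[[0,0,0],[0,0,0],[0,0,0],[0,0,0],[0,0,0],[0,0,0],[0,0,0],[0,0,0],[0,0,0],[0,0,0]]'

```text
time_s: 24.65
position: [0.4298, -0.017, 0.1234]
tcp_rot: [[-1.0, -0.0, -0.005], [-0.0, 1.0, -0.0], [0.005, -0.0, -1.0]]
force: [-0.2, 0.3, -0.3]
opening: 0.007
```

```bash
python3 -c "
from h import *
c=look('g1');P=cloud(c)
hsv=cv2.cvtColor(c['color'],cv2.COLOR_RGB2HSV)
m=((P[...,2]>.033)&(P[...,2]<.056)&(P[...,0]>.555)&(P[...,0]<.648)&(P[...,1]<.045)&(P[...,1]>-.155)&(c['depth']>0)).astype(np.uint8)
circ(c,cv2.morphologyEx(m,cv2.MORPH_OPEN,np.ones((5,5))),.042)
for n,lo,hi,z in(('red',(165,100,60),(180,255,255),.036),):
    circ(c,cv2.inRange(hsv,lo,hi),z)
"
```

```text
24.7 [ 0.4322 -0.0184  0.1237] [-0.9  0.4 -0.5]
[235 193  24  23 430] [246.7 203.7] [182. 153. 117.] [ 0.6086 -0.0027  0.042 ]
[261 196  21  21 349] [270.8 205.9] [202. 193. 172.] [ 0.6049 -0.0485  0.042 ]
[292 196  21  21 361] [302.3 206.1] [179. 150. 114.] [ 0.6053 -0.1083  0.042 ]
[507 243  23  22 213] [516.9 253.2] [81. 28. 30.] [ 0.5214 -0.5115  0.036 ]
```

View pics/g1.png

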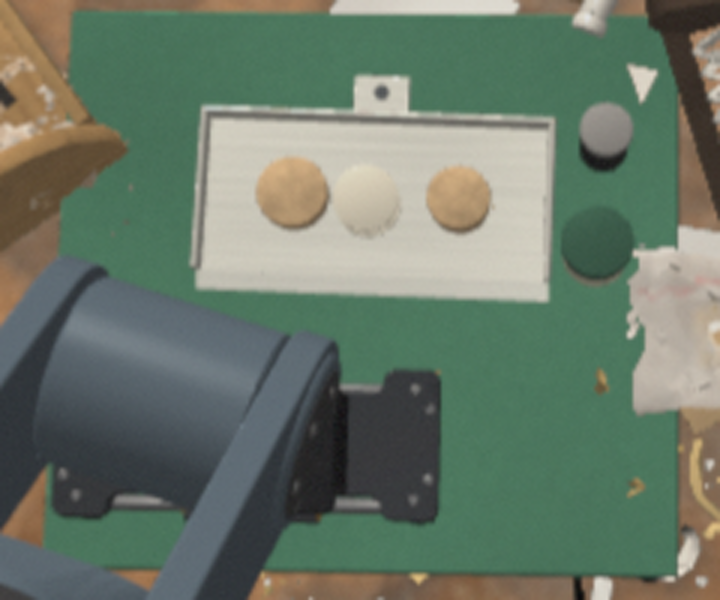

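```bash
python3 -c "
from h import *
print(bot.hand_in())"
```

```text
the job is handed in; nothing more can be done
None
```

I swept both corks and the spool through the pan's open front with the shut fingers, pushing only, and handed the job in at about 24.7 s of the 58 s allowed.

**Last check (top camera, just before hand-in):**

| Object | x (m) | y (m) |
|---|---|---|
| Flat cork | 0.609 | -0.003 |
| Spool | 0.605 | -0.049 |
| Tall cork | 0.605 | -0.108 |

- **In the pan:** all three lie near the pan's mid-depth, about 60 mm behind the front lip edge (x ≈ 0.545 m).
- **Jar and can:** they look unmoved in the top view. I did not re-measure them at the end.
- **Red cap:** the arm hid it in the last picture. It was partly or wholly in view in earlier ones, the last at 21 s, standing where it began.
- **Robot:** at hand-in it was raised clear with about zero force reading.

**What disagreed:** the real fingertips sit about 37 mm above the reported TCP. My first push therefore passed over the flat cork without touching it. The wrist camera's depth showed the gap, and I corrected for it in every later move. The flat cork also had to be nudged back from the pan's left wall corner before it could go in.

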